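Load the earring-card carrier under the jig's leaf spring

TASK

Load the earring card for punching: with closed fingertips press down hard on the black thumb pad of the blue carrier until the orange sprung platform under it is fully down, and keep pressing while you push the carrier along its channel, under the grey bridge and the brass leaf spring, right up to the end stop, so that the platform springs back up behind it. Do not pinch or lift the carrier and leave the other things on the table and on the jig's ledge where they are; then take the hand away.

Things in the scene. Friction and masses are not known exactly. Their poses are not given: they have to be found in the camera images.
- jig: fixed punching jig, dark steel base 232 x 90 x 16 mm. Origin on the table, on the centre line of its channel; +x is the way the carrier must slide, z up. Channel: floor 16 mm above the table, 59 mm wide, walls to 32 mm above the table, from a rear wall (x = -67 mm) to the end stop (x = +125 mm). Behind x = -15 mm the walls rise to 43 mm with inward lips (51 mm free between) just above the carrier
- bridge (a point): middle of the grey bridge's underside, 31 mm above the table; the bridge crosses the channel at x = 70 to 84 mm of the jig, its top 39 mm (screw heads 44 mm) above the table. Axes as the jig's
- end_stop (a point): on the grey end stop's face, at x = 125 mm of the jig, 22 mm above the table; the stop's top is 38 mm above the table. Behind it a steel spindle, 54 mm tall, at x = 142 mm
- ledge (a point): top centre of the wooden ledge, 110 x 70 mm and 10 mm thick, beside the channel at x = 5, y = -80 mm of the jig; a loose pin and jar stand on it
- platform (a joint): orange sprung platform in the channel floor, 66 x 52 mm, x = -54 to +12 mm of the jig. Value = how far down: 0 up (top 26.5 mm above the table), 0.010 m fully down (16.5 mm, level with the floor). Takes about 4 N to start, 9 N fully down; press with about 15 N to keep it down while sliding. The carrier sits on it, and its nose butts against the bridge until pressed down. It rises again once the carrier is fully home
- leaf (a joint): brass leaf spring, 40 mm wide, hinged on the bridge's far edge (x = 84 mm of the jig), sloping down along +x to its curled end at x = 114 mm. Value in rad: 0 at rest (end 7 mm above the channel floor), about 0.145 lying on the carrier. It presses down with about 5 N; pushing the pressed-down carrier home takes up to about 18 N
- carrier_mid (a point): centre of the blue carrier, half-way up: loose, 0.13 to 0.25 kg, 110 long x 56 wide x 12 mm thick, a white card on its front half. Its x axis points to the rounded nose (the slide direction), z up. At start at x = -10 to +4 mm of the jig, 32.5 mm above the table; fully home (nose on the end stop) at x = 70 mm, 22 mm above the table
- thumb_pad (a point): centre of the black thumb pad on the carrier's top, 33.5 mm behind the carrier's centre. Clear flat area 43 mm along x (21.5 mm either way from here), 56 mm wide; just ahead of it a cross ridge 5 mm thick, 50 mm wide, 6 mm high for pushing forward. This surface is 38.5 mm above the table at start, 28.5 mm pressed fully down
- punch_pin: steel pin 16 mm across, 40 mm tall, standing loose on the jig's ledge; origin at its foot; leave alone
- bead_jar: amber jar, 32 mm across, 32 mm tall, loose on the jig's ledge; origin at its foot; leave alone
- pliers: red-handled pliers lying on the table, 130 mm long, 15 mm high; origin at table level near the pivot; leave alone
- gift_box: black gift box 45 x 70 x 95 mm (handles to 120 mm); origin at its underside; leave alone
- brown_gift_box: brown gift box 45 x 70 x 95 mm (handles to 120 mm); origin at its underside; leave alone
- scraper: small screwdriver-like tool, 160 mm long, lying on the table; leave alone
- carrier: the same blue carrier as a body; origin at the centre of its underside, axes as for its centre point

How it is judged (in metres and radians):
On the way, in this order (a step that is already met when the one before it is completed fails the run):
1. the platform is pressed fully down by the fingers on the carrier, the nose still before the bridge (value of joint platform above 0.008 m and contact force between the fingers and carrier above 3 N and x of carrier_mid in the frame of jig below 0.022 m), for 0.05 s.
2. still pressed down by the fingers, the nose has passed under the bridge (value of joint platform above 0.007 m and contact force between the fingers and carrier above 3 N and x of carrier_mid in the frame of jig above 0.027 m and z of carrier_mid in the frame of jig below 0.026 m), for 0.05 s.
3. the carrier lifts the leaf spring (value of joint leaf above 0.1 rad and x of carrier_mid in the frame of jig above 0.045 m), for 0.05 s.
At the end, for the whole second after the job is handed in: the carrier lies flat (within 0.04 rad) on the channel floor within 3 mm of the end stop, under the lifted leaf spring, at rest, and the platform is up again (less than 2 mm down) behind it (x of carrier_mid in the frame of jig above 0.067 m and z of carrier_mid in the frame of jig between 0.019 and 0.025 m and angle between carrier_mid's own z axis and vertical below 0.04 rad and value of joint leaf above 0.1 rad and value of joint platform below 0.002 m and linear speed of carrier below 0.01 m/s); the robot touches nothing.
It fails at once if the carrier is lifted off its platform (by more than 10 mm) or tipped up (z of carrier_mid in the frame of jig above 0.0425 m or angle between carrier_mid's own z axis and vertical above 0.35 rad).
It fails at once if another thing on the table or the ledge is moved by more than 15 mm (distance of any of punch_pin, bead_jar, pliers, gift_box, brown_gift_box, scraper from where it was at the start of the episode above 0.015 m).
It also fails if it takes over 48 s, if anything falls off the work surface, if the arm or the gripper's body presses on something with over 40 N, if the wrist force passes 120 N, or if a joint passes its speed limit or range.

ROBOT

A 6-joint arm with a two-finger parallel gripper is mounted at the origin on the work surface. World frame = base frame: x ahead of the robot, y to its left, z up, the work surface at z = 0. Lengths are in m, angles in degrees, forces in N, time in s.
With the tool pointing down it reaches from about 0.375 to 0.9 m from the base axis. Payload 3.1 kg.
Tool frame: the origin (TCP) lies on the centre line of the jaws, within the pads' length; the fingertips stand 8 mm ahead of it and the grasp point (between the pads) lies 11 mm behind it; y points along the fingers, x is the direction in which the jaws open and shut, and the axes are right-handed (so a half turn about y gives the same grasp; the last joint's range is limited). The gripper opens to 87 mm and grips with 3 to 60 N. Pads are 19 mm wide; open, the fingers measure 117 mm over their backs; the gripper's body (75 mm by 190 mm) begins 51 mm behind the grasp point.
Start: joints at [55.491, 30.224, 82.088, -0, 67.689, -10.227], TCP at [0.257, 0.57, 0.231] pointing down, gripper open.
Joint ranges: [-176.69, 176.69], [-43.24, 126.21], [12.49, 139.97], [-82, 262], [0, 151.66], [-163.58, 163.58]. Speed limits (degrees/s): [159.86, 159.86, 180, 180, 180, 180].

INTERFACE

Orientations are given as a 3x3 rotation matrix whose columns are the frame's x, y, z axes.
In Python, from rig import read_state, imaging, job, spotter gives the robot as it stands.
- The arm moves only by the tool apply_moves, never from a script. Its argument "steps" is a list of rows, each an object of numbers: "x", "y", "z": the shift along the world's x, y, z in mm; "spin": the turn about the world's z in rad. In form: [{"x": .., "y": .., "z": .., "spin": ..}, ...]. A call has 1 to 12 rows; each row shifts and turns the pose as measured when the row begins; what a row does not reach is not made up. A row lasts 1/10 s, in which the tool goes at most 50 mm and 8.59 degrees, less where a joint would pass 70% of its speed; a pose out of reach is approached as far as the arm can. A call is refused whole if a number of a shift passes 50 or a number of a turn 0.15, either way. A call with a gripper value outside its range is refused whole. "grip" is the finger opening in mm, from 0 to 87, set as the call begins (left out, the last holds). The fingers move at their own pace and stop on an object; the grip force is fixed at half the most. Time passes only in rows, so rows that do not move let the fingers close. It gives the time, the measured TCP pose, the force and the opening at its end, in the units of the state.
- read_state(): the state, without advancing time (a new reading comes with each control period).
- imaging.capture(name): name is "side" or "top" or "wrist"; returns the picture (480x640x3 uint8, red, green, blue); there is no depth.
- imaging.camera_params(name): a dict with "fov_y" (degrees; the focal length in pixels is half the picture's height over the tangent of half this angle, whatever the lens; pixels are square), "cx", "cy" (the principal point, pixels), "R" (3x3) and "t" (3): a world point X has camera coordinates R X + t. Camera axes: x right, y down, z forward; pixel columns grow to the right and rows downward; lengths in m; the calibration is good to about 2 mm. A picture is of the moment at which its call begins: read the wrist's pose just before it. camera_params takes no time and is no camera call; for the wrist camera it gives the pose at the moment of the call.
- job.hand_in(): hands the job in, once; it reports no verdict.
Trained networks look in the newest picture that a camera, given by its name, has taken for a name from the list of things; names that differ only in an ending like _2 or _b are one class to them, and where a whole thing is asked for, a point or a joint stands for the part that bears it (a point fixed in the world has none). Each returns a list of dicts, best first, with "score" (0 to 1); they miss things now and then, are a little off and sometimes report something else, mostly with a low value. They report only what shows in the picture. A call takes as long as a camera call.
- spotter.cut_out(name, camera): "mask" (480x640 bool, what is visible of it) and "rect" ([left, top, width, height] in pixels, round what is visible of it).
The state is a dict: "time_s": time; "joint_positions": joint angles; "qvel": joint speeds; "tau": joint torques, N m; "position": TCP position; "tcp_rot": TCP orientation; "force": force on the tool from outside, world axes, zero at the start; "moment": the same for the moment, N m; "opening": opening from 0.0 (shut) to 1.0 (fully open).
Only numpy, scipy, OpenCV 4.12 (cv2) and the standard library are available. Lean on these libraries where they do the work, as an engineer would, in place of code of your own. Each camera call takes 0.05 s, during which the arm holds its last target.

## Working session

There is one attempt and no reset: what is moved stays moved. The work goes in short steps, Python scripts to look and compute and a tool call to move; the robot and the scene stay as the last step left them, time stands still between calls to the robot, and variables do not carry over. Pictures are saved under pics/ and viewed, and the job is handed in when it is done.

Besides the shell and the picture viewer there is one more tool, called after "Call:" in YAML: its name, and indented under it one key for each argument. apply_moves: Moves the arm, as the interface text tells. Its arguments: {"type":"object","properties":{"steps":{"type":"array"},"grip":{"type":"number"}},"required":["steps"]}

```bash
mkdir -p pics
python3 - <<'E'
from rig import read_state, imaging
import cv2
s=read_state(); print(s)
for n in ("side","top","wrist"):
    im=imaging.capture(n); cv2.imwrite(f"pics/{n}0.png",im[:,:,::-1]); print(n,imaging.camera_params(n))
E
```

```text
{'time_s': 0.0, 'joint_positions': array([ 5.54925324e+01,  3.02788648e+01,  8.21567754e+01,  2.20935583e-03,
        6.76881083e+01, -1.02268323e+01]), 'qvel': array([-0.0201722 , -0.03372779, -0.06007411,  0.00323138, -0.00250255,
        0.02656065]), 'tau': array([ 2.08615011e-04, -4.40045857e+01, -1.76588452e+01,  6.31626067e-02,
        5.82159008e-02, -1.46714096e-04]), 'position': array([0.25655259, 0.56913612, 0.22957053]), 'tcp_rot': array([[ 4.11218354e-01, -1.25296295e-03, -9.11536009e-01],
       [ 9.11534407e-01, -1.75959316e-03,  4.11220050e-01],
       [-2.11917601e-03, -9.99997667e-01,  4.18541837e-04]]), 'force': array([ 0.52126515, -0.52857668, -1.09517031]), 'moment': array([0.00390519, 0.01677435, 0.00405308]), 'opening': 1.0006726126017116}
side {'fov_y': 57.64547256070892, 'cx': 321.9174866974383, 'cy': 234.9753163502672, 'R': array([[ 0.99755056, -0.06966063, -0.00634619],
       [-0.04601173, -0.58513628, -0.80962859],
       [ 0.05268585,  0.80793745, -0.58690823]]), 't': array([-0.55576938,  0.04797357,  0.90303172])}
top {'fov_y': 48.41561971785621, 'cx': 316.03017457924955, 'cy': 245.47705294482986, 'R': array([[-0.05328668, -0.99857071, -0.00413162],
       [-0.97775617,  0.0530156 , -0.20293402],
       [ 0.20286301, -0.00677396, -0.9791837 ]]), 't': array([0.01264533, 0.57769301, 0.98957856])}
wrist {'fov_y': 60.43525671829207, 'cx': 325.29668208197864, 'cy': 244.0186041429164, 'R': array([[ 0.41112246,  0.91157842, -0.0017645 ],
       [ 0.87853348, -0.39570123,  0.26758077],
       [ 0.24322264, -0.11155864, -0.96353382]]), 't': array([-0.62474889, -0.03160943,  0.39064998])}
```

View pics/side0.png

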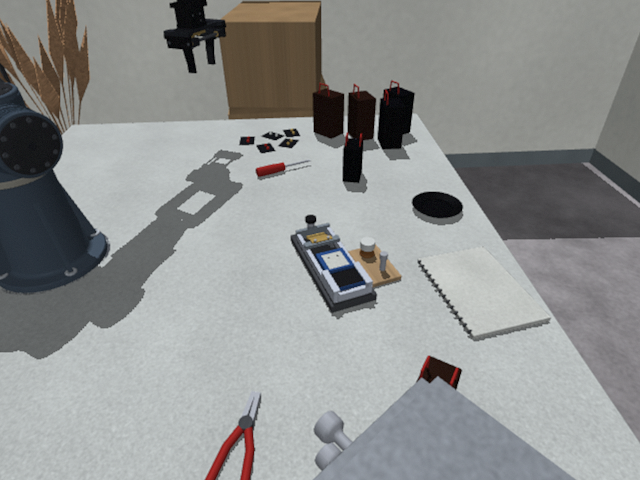

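View pics/top0.png

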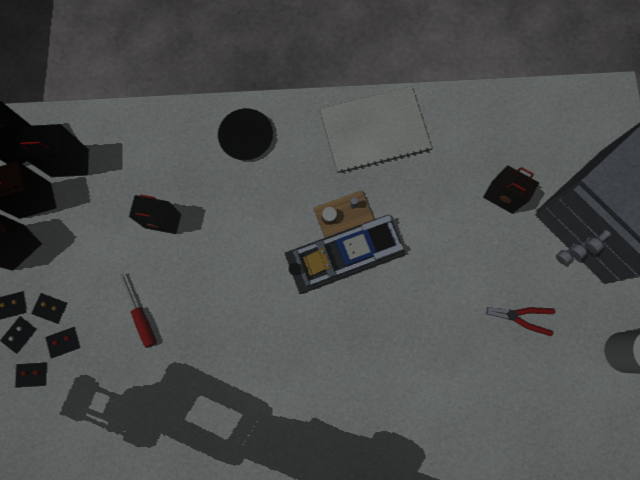

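View pics/wrist0.png

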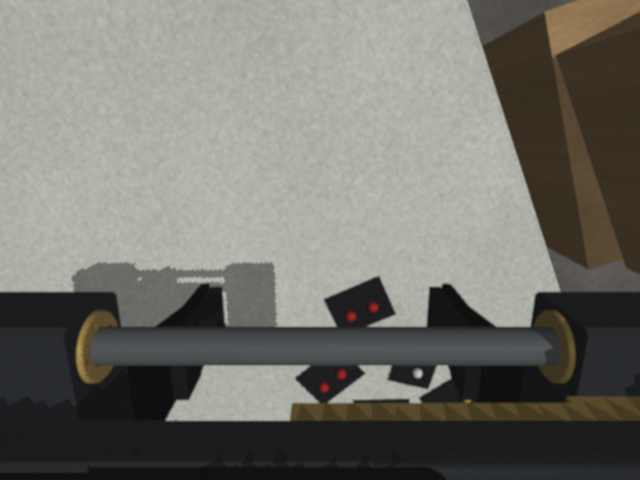

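Run:
```python
import cv2
a=cv2.imread("pics/top0.png")[180:305,270:420]; cv2.imwrite("pics/topz.png",cv2.convertScaleAbs(cv2.resize(a,None,fx=5,fy=4.8*1,interpolation=cv2.INTER_CUBIC) if 0 else cv2.resize(a,None,fx=5,fy=5,interpolation=cv2.INTER_CUBIC)[:600],alpha=1.8))
a=cv2.imread("pics/side0.png")[205:315,280:410]; cv2.imwrite("pics/sidez.png",cv2.resize(a,None,fx=5,fy=5,interpolation=cv2.INTER_CUBIC))
```

```text
(no output)
```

View pics/topz.png

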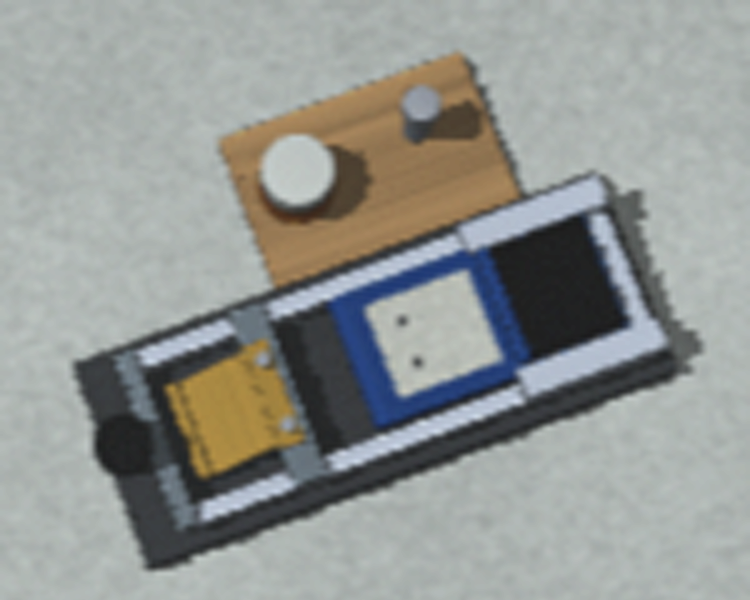

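View pics/sidez.png

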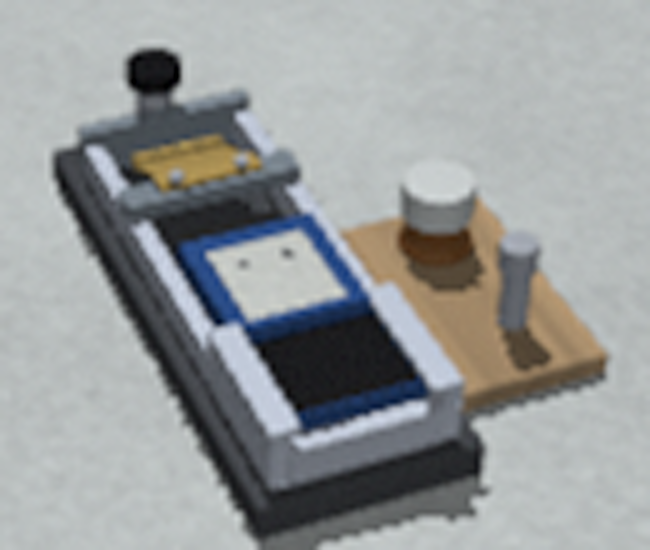

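```bash
cat > h.py <<'E'
import numpy as np
def proj(P,X):
    f=240/np.tan(np.radians(P['fov_y']/2)); c=P['R']@np.asarray(X,float)+P['t']
    return np.array([P['cx']+f*c[0]/c[2],P['cy']+f*c[1]/c[2]])
def ray(P,uv,z):
    f=240/np.tan(np.radians(P['fov_y']/2)); d=P['R'].T@np.array([(uv[0]-P['cx'])/f,(uv[1]-P['cy'])/f,1]); o=-P['R'].T@P['t']
    return o+d*(z-o[2])/d[2]
def j2w(p,q):
    c,s=np.cos(p[2]),np.sin(p[2]); return np.array([p[0]+c*q[0]-s*q[1],p[1]+s*q[0]+c*q[1],q[2]])
E
python3 - <<'E'
from h import *
from rig import imaging
from scipy.optimize import least_squares
T=imaging.camera_params("top");S=imaging.camera_params("side")
tz=lambda a,b:np.array([270+a/5,180+b/5]); sz=lambda a,b:np.array([280+a/5,205+b/5])
# (uv, x,y,z) mm ; 'E' = xe, 'H' bridge half width
c=[(T,tz(220,138),60,-115,10),(T,tz(462,53),-50,-115,10),(T,tz(278,285),60,-45,10),
(T,tz(265,305),70,'-H',39),(T,tz(325,465),70,'H',39),(T,tz(232,315),84,'-H',39),(T,tz(292,480),84,'H',39),
(T,tz(122,445),142,0,54),(T,tz(75,363),'E',-45,16),(T,tz(150,568),'E',45,16),
(T,tz(460,235),-15,'-W',43),(T,tz(520,385),-15,'W',43),
(S,sz(606,355),-50,-115,10),(S,sz(155,70),142,0,50),(S,sz(228,330),-15,'W',43),(S,sz(375,290),-15,'-W',43)]
def X(v,x,y,z):
    x=v[3] if x=='E' else x
    if isinstance(y,str): y=(-1 if y[0]=='-' else 1)*(v[4] if 'H' in y else v[5])
    return j2w((v[0],v[1],v[2]),(x/1e3,y/1e3,z/1e3))
def X(v,x,y,z):
    x=v[3]*1e3 if x=='E' else x
    if isinstance(y,str): y=(-1 if y[0]=='-' else 1)*1e3*(v[4] if 'H' in y else v[5])
    return j2w(v[:3],(x/1e3,y/1e3,z/1e3))
f=lambda v:np.concatenate([proj(P,X(v,x,y,z))-uv for P,uv,x,y,z in c])
g=ray(T,tz(400,320),.03);print(g)
r=least_squares(f,[g[0],g[1],np.radians(110),.157,.035,.03],loss='soft_l1')
print(r.x,np.degrees(r.x[2])); print(np.round(f(r.x).reshape(-1,2),1))
p=r.x[:3]; np.save('jig.npy',p)
for n,uv in (("card front",tz(330,303)),("front l",tz(378,425)),("pad front a",tz(487,255)),("pad front b",tz(525,365)),("pad back a",tz(587,218)),("pad back b",tz(630,325))):
    w=ray(T,uv,.0385); d=w[:2]-p[:2]; C,Sn=np.cos(p[2]),np.sin(p[2]); print(n,np.round(1e3*np.array([C*d[0]+Sn*d[1],-Sn*d[0]+C*d[1]]),1))
E
```

```text
[ 0.58292728 -0.08733013  0.03      ]
[ 0.57766446 -0.10945362  1.8758091   0.14858244  0.03497332  0.03130589] 107.4759444128265
[[-0.6 -0.3]
 [ 0.  -1. ]
 [-0.3  0.9]
 [-0.4  0.1]
 [ 0.1  0.4]
 [-0.3  0.5]
 [ 0.1 -0.2]
 [ 0.2 -0.5]
 [-0.2 -0.4]
 [-0.  -0.3]
 [ 0.8  0.8]
 [ 0.4 -0.5]
 [ 0.8  0.4]
 [-0.5  0.7]
 [-1.4 -0.2]
 [ 0.2 -0.3]]
card front [ 44.4 -26.6]
front l [44.3 26.5]
pad front a [-21.9 -22.8]
pad front b [-19.4  24.5]
pad back a [-65.4 -22.9]
pad back b [-64.9  24.1]
```

Call:
apply_moves:
  grip: 0
  steps:
    - {"x": 19,"y": -40,"z": 0,"spin": -0.14}
    - {"x": 19,"y": -40,"z": 0,"spin": -0.14}
    - {"x": 19,"y": -40,"z": 0,"spin": -0.14}
    - {"x": 19,"y": -40,"z": 0,"spin": -0.14}
    - {"x": 19,"y": -40,"z": 0,"spin": -0.14}
    - {"x": 19,"y": -40,"z": 0,"spin": -0.14}
    - {"x": 19,"y": -40,"z": 0,"spin": 0}
    - {"x": 19,"y": -40,"z": 0,"spin": 0}
    - {"x": 19,"y": -40,"z": 0,"spin": 0}
    - {"x": 19,"y": -40,"z": 0,"spin": 0}
    - {"x": 19,"y": -40,"z": 0,"spin": 0}
    - {"x": 19,"y": -40,"z": 0,"spin": 0}

```text
time_s: 1.35
position: [0.4864, 0.0757, 0.2277]
tcp_rot: [[0.96, -0.0, -0.279], [0.279, 0.001, 0.96], [0.0, -1.0, 0.001]]
force: [0.5, -0.4, 0.7]
opening: 0.029
```

Call:
apply_moves:
  steps:
    - {"x": 19,"y": -40,"z": 0,"spin": 0.02}
    - {"x": 19,"y": -40,"z": 0,"spin": 0}
    - {"x": 19,"y": -40,"z": 0,"spin": 0}
    - {"x": 19,"y": -40,"z": 0,"spin": 0}
    - {"x": 17,"y": -36,"z": 0,"spin": 0}
    - {"x": 10,"y": -20,"z": -20,"spin": 0}
    - {"x": 0,"y": -7,"z": -30,"spin": 0}
    - {"x": 0,"y": 0,"z": 0,"spin": 0}
    - {"x": 0,"y": 0,"z": 0,"spin": 0}

```text
time_s: 2.25
position: [0.595, -0.1658, 0.1758]
tcp_rot: [[0.957, 0.004, -0.289], [0.289, -0.001, 0.957], [0.003, -1.0, -0.002]]
force: [-0.5, 0.2, 0.1]
opening: 0.001
```

Run:
```python
from rig import read_state, imaging
import cv2
s=read_state(); print(s['position'],s['tcp_rot'],s['force'],s['opening'])
for n in ("side","top","wrist"):
    im=imaging.capture(n); cv2.imwrite(f"pics/{n}1.png",im[:,:,::-1])
P=imaging.camera_params("wrist"); print(P)
a=cv2.imread("pics/side1.png")[165:325,250:430]; cv2.imwrite("pics/side1z.png",cv2.resize(a,None,fx=3.7,fy=3.7,interpolation=cv2.INTER_CUBIC))
```

```text
[ 0.59496046 -0.16576419  0.17579261] [[ 9.57284229e-01  3.76766618e-03 -2.89124037e-01]
 [ 2.89128684e-01 -7.41537260e-04  9.57289953e-01]
 [ 3.39235273e-03 -9.99992627e-01 -1.79920229e-03]] [-0.54855598  0.19429501  0.10566112] 0.000925946899015581
{'fov_y': 60.43525671829207, 'cx': 325.29668208197864, 'cy': 244.0186041429164, 'R': array([[ 0.95682013,  0.29064499,  0.00455323],
       [ 0.27864283, -0.92154436,  0.27039631],
       [ 0.08278533, -0.25745191, -0.96273834]]), 't': array([-0.52204828, -0.33521275,  0.24661179])}
```

View pics/side1z.png

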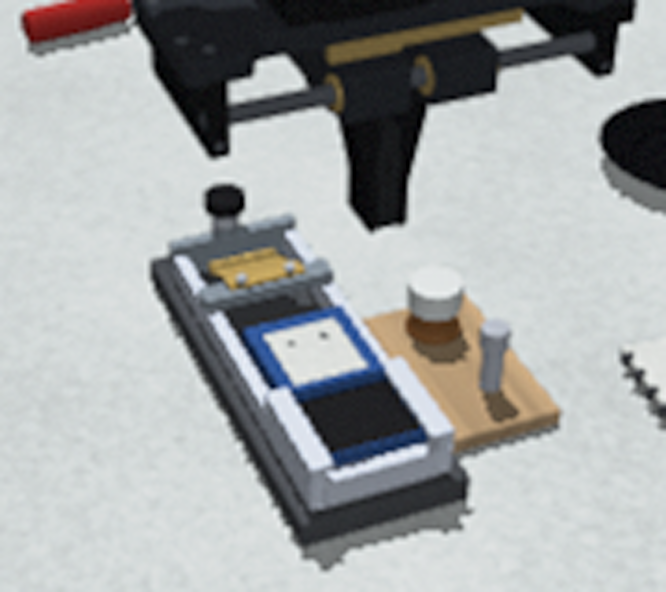

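View pics/wrist1.png

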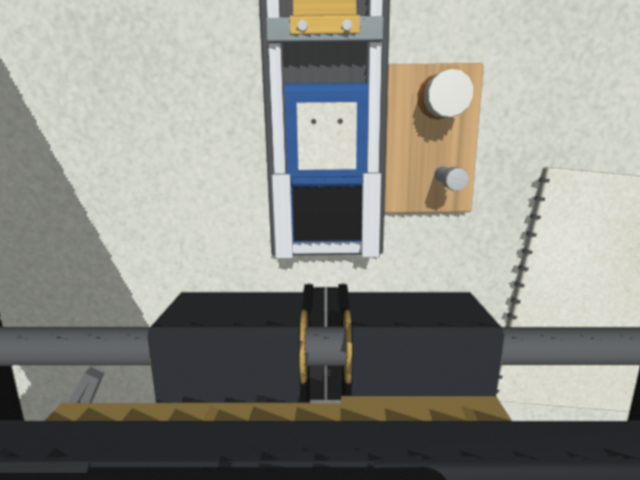

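Run:
```python
from h import *
from rig import imaging
from scipy.optimize import least_squares
W=imaging.camera_params("wrist"); p=np.load('jig.npy')
def wj(w,p):
    d=w[:2]-p[:2]; C,S=np.cos(p[2]),np.sin(p[2]); return np.round(1e3*np.array([C*d[0]+S*d[1],-S*d[0]+C*d[1]]),1)
for n,uv,z in (("padfl",(292,185),.0385),("padfr",(363,185),.0385),("padrl",(292,241),.0385),("padrr",(362,241),.0385),("ledge60,-115",(483,63),.01),("ledge-50,-115",(471,212),.01),("wall-15 l",(273,174),.043),("wall-15 r",(381,174),.043),("bridge70 l",(267,40),.039),("bridge70 r",(383,40),.039),("nose l",(286,84),.0385),("nose r",(367,84),.0385)):
    print(n,wj(ray(W,uv,z),p),ray(W,uv,z)[:2])
```

```text
padfl [-21.8  22.8] [ 0.56245975 -0.13709659]
padfr [-22.3 -27.4] [ 0.61053097 -0.12252604]
padrl [-62.8  24.1] [ 0.57353258 -0.17663369]
padrr [-63.4 -27.3] [ 0.6227411  -0.16175282]
ledge60,-115 [  60.7 -115.3] [ 0.66940797 -0.01694654]
ledge-50,-115 [ -48.4 -116. ] [ 0.7028244  -0.12079743]
wall-15 l [-13.5  35.3] [ 0.54800391 -0.13292355]
wall-15 r [-14.3 -39.3] [ 0.61948059 -0.11124933]
bridge70 l [71.7 35.9] [ 0.52188707 -0.0518076 ]
bridge70 r [ 71.  -38.9] [ 0.59345306 -0.03000165]
nose l [45.1 24.6] [ 0.5406094  -0.07382439]
nose r [ 44.6 -29.1] [ 0.59202962 -0.05818013]
```

Call:
apply_moves:
  steps:
    - {"x": -2,"y": 9,"z": -25,"spin": 0.012}
    - {"x": -2,"y": 9,"z": -30,"spin": 0}
    - {"x": 0,"y": 0,"z": -30,"spin": 0}
    - {"x": 0,"y": 0,"z": -18,"spin": 0}
    - {"x": 0,"y": 0,"z": -6,"spin": 0}
    - {"x": 0,"y": 0,"z": 0,"spin": 0}
    - {"x": 0,"y": 0,"z": 0,"spin": 0}

```text
time_s: 3.1
position: [0.5972, -0.1427, 0.0764]
tcp_rot: [[0.95, 0.024, -0.31], [0.31, -0.009, 0.951], [0.02, -1.0, -0.016]]
force: [-0.2, -0.2, -0.4]
opening: 0.005
```

Call:
apply_moves:
  steps:
    - {"x": -3,"y": -2,"z": -3,"spin": -0.005}
    - {"x": -3,"y": -2,"z": -3,"spin": -0.005}
    - {"x": -1,"y": -1,"z": -3,"spin": 0}
    - {"x": 0,"y": 0,"z": -3,"spin": 0}

```text
time_s: 3.5
position: [0.5922, -0.1493, 0.068]
tcp_rot: [[0.954, 0.031, -0.3], [0.3, -0.013, 0.954], [0.026, -0.999, -0.022]]
force: [0.3, -0.4, -0.8]
opening: 0.003
```

Run:
```python
from rig import read_state, imaging
import cv2
s=read_state(); print(s['position'],s['tcp_rot'],s['force'],s['opening'])
for n in ("side",):
    im=imaging.capture(n); cv2.imwrite(f"pics/{n}2.png",im[:,:,::-1])
s=read_state(); print(s['position'])
a=cv2.imread("pics/side2.png")[165:325,250:430]; cv2.imwrite("pics/side2z.png",cv2.resize(a,None,fx=3.7,fy=3.7,interpolation=cv2.INTER_CUBIC))
```

```text
[ 0.5921716  -0.1492772   0.06795633] [[ 0.9535563   0.03128981 -0.29958527]
 [ 0.30009115 -0.01285452  0.95382392]
 [ 0.02599395 -0.99942769 -0.02164731]] [ 0.27451774 -0.38009061 -0.83354608] 0.0029644434556116545
[ 0.5919195  -0.14910457  0.06740622]
```

View pics/side2z.png

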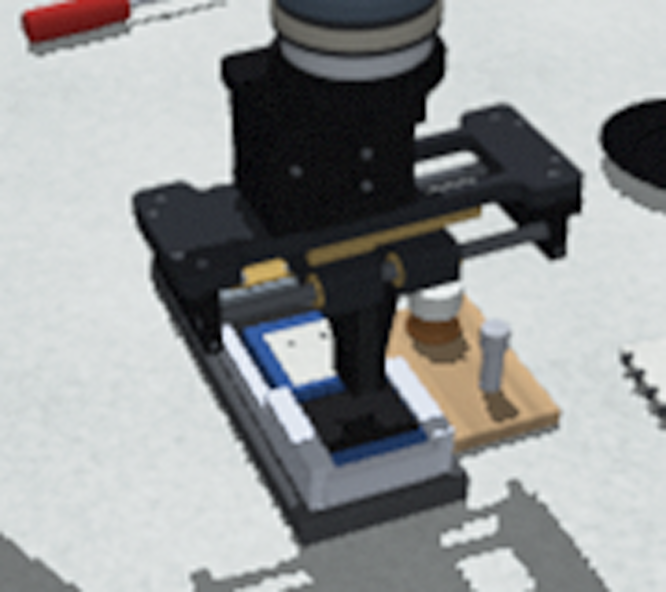

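Call:
apply_moves:
  steps:
    - {"x": 0,"y": 0,"z": -6,"spin": 0}
    - {"x": 0,"y": 0,"z": -6,"spin": 0}
    - {"x": 0,"y": 0,"z": -5,"spin": 0}

```text
time_s: 3.85
position: [0.5923, -0.1495, 0.0495]
tcp_rot: [[0.954, 0.031, -0.299], [0.3, -0.013, 0.954], [0.026, -0.999, -0.022]]
force: [0.4, 0.0, 0.8]
opening: 0.007
```

Call:
apply_moves:
  steps:
    - {"x": 0,"y": 0,"z": -4,"spin": 0}
    - {"x": 0,"y": 0,"z": -4,"spin": 0}

```text
time_s: 4.05
position: [0.5922, -0.1494, 0.0406]
tcp_rot: [[0.954, 0.031, -0.299], [0.3, -0.013, 0.954], [0.026, -0.999, -0.021]]
force: [-1.2, -0.8, 4.9]
opening: 0.003
```

Call:
apply_moves:
  steps:
    - {"x": 0,"y": 0,"z": -4,"spin": 0}

```text
time_s: 4.15
position: [0.5922, -0.1495, 0.0368]
tcp_rot: [[0.954, 0.031, -0.3], [0.3, -0.013, 0.954], [0.025, -0.999, -0.021]]
force: [-2.9, 0.0, 17.6]
opening: 0.005
```

Call:
apply_moves:
  steps:
    - {"x": 0,"y": 0,"z": -4,"spin": 0}

```text
time_s: 4.25
position: [0.5924, -0.1496, 0.0363]
tcp_rot: [[0.953, 0.031, -0.3], [0.301, -0.013, 0.954], [0.025, -0.999, -0.022]]
force: [-11.5, 3.6, 50.8]
opening: 0.005
```

Call:
apply_moves:
  steps:
    - {"x": 0,"y": 0,"z": -2,"spin": 0}

```text
time_s: 4.35
position: [0.5923, -0.1495, 0.037]
tcp_rot: [[0.953, 0.031, -0.301], [0.301, -0.013, 0.954], [0.025, -0.999, -0.022]]
force: [-2.9, 1.1, 9.2]
opening: 0.004
```

Call:
apply_moves:
  steps:
    - {"x": -1,"y": 3,"z": -2,"spin": 0}
    - {"x": -1,"y": 3,"z": -2,"spin": 0}

```text
time_s: 4.55
position: [0.5927, -0.1479, 0.037]
tcp_rot: [[0.952, 0.038, -0.304], [0.305, -0.022, 0.952], [0.029, -0.999, -0.033]]
force: [-3.1, -7.1, 11.0]
opening: 0.006
```

Call:
apply_moves:
  steps:
    - {"x": -2,"y": 6,"z": -2.6,"spin": 0}
    - {"x": -2,"y": 6,"z": -2.6,"spin": 0}

```text
time_s: 4.75
position: [0.5939, -0.1442, 0.0371]
tcp_rot: [[0.95, 0.051, -0.307], [0.309, -0.038, 0.95], [0.037, -0.998, -0.051]]
force: [-3.5, -8.8, 12.8]
opening: 0.005
```

```bash
cat > look.py <<'E'
import sys
from rig import read_state, imaging
from h import *
import cv2
k=sys.argv[1]
s=read_state(); print(s['time_s'],s['position'],s['tcp_rot'][:,1],s['force'])
p=np.load('jig.npy')
tip=s['position']+.008*s['tcp_rot'][:,1]
d=tip[:2]-p[:2]; C,S=np.cos(p[2]),np.sin(p[2]); print('tip jig',np.round(1e3*np.array([C*d[0]+S*d[1],-S*d[0]+C*d[1],tip[2]]),1))
im=imaging.capture('side')[:,:,::-1]; a=im[165:325,250:430]
a=cv2.resize(a,None,fx=3.7,fy=3.7,interpolation=cv2.INTER_CUBIC); cv2.imwrite(f"pics/s_{k}.png",a)
if len(sys.argv)>2:
    im=imaging.capture('wrist')[:,:,::-1]; cv2.imwrite(f"pics/w_{k}.png",im)
print(read_state()['position'])
E
python3 look.py 3 w
```

```text
4.75 [ 0.59391314 -0.1442436   0.03714228] [ 0.05084985 -0.03757366 -0.99799926] [-3.47278434 -8.84753967 12.78038201]
tip jig [-38.5  -5.3  29.2]
[ 0.59401581 -0.14386354  0.03713642]
```

View pics/s_3.png

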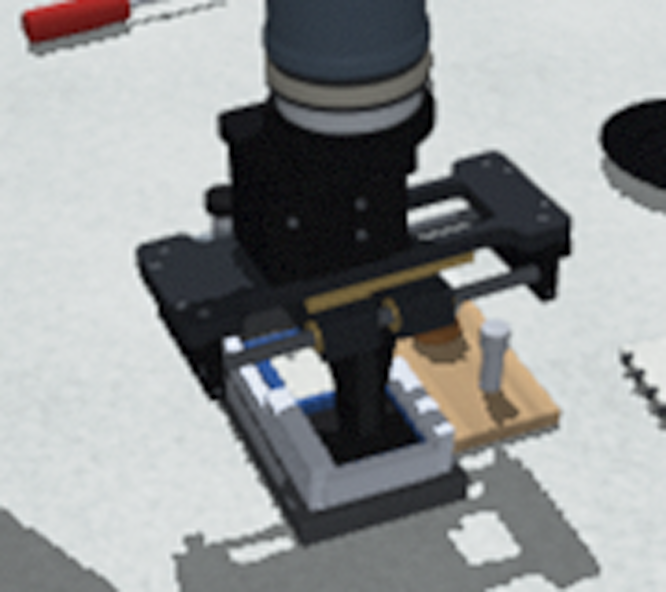

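View pics/w_3.png

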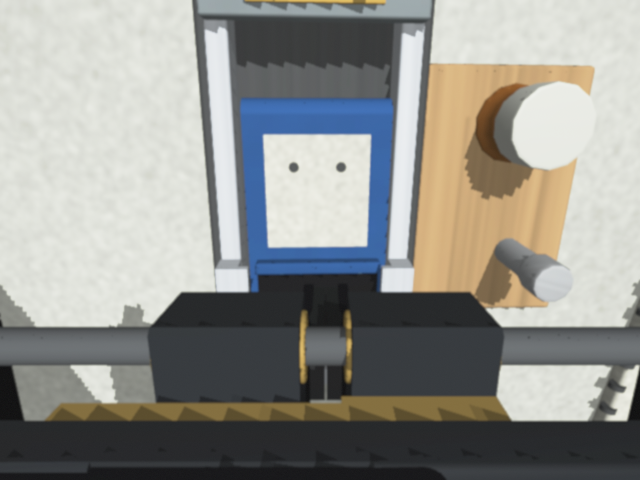

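Call:
apply_moves:
  steps:
    - {"x": -6,"y": 14,"z": -3,"spin": 0}
    - {"x": -6,"y": 14,"z": -3,"spin": 0}

```text
time_s: 5.05
position: [0.5911, -0.1274, 0.0373]
tcp_rot: [[0.948, 0.073, -0.31], [0.314, -0.057, 0.948], [0.051, -0.996, -0.076]]
force: [-6.0, -20.5, 11.0]
opening: 0.005
```

```bash
python3 look.py 4 w
```

```text
5.05 [ 0.59111475 -0.12742265  0.03731093] [ 0.07268546 -0.05652569 -0.99575181] [ -5.95606288 -20.47439784  11.03947989]
tip jig [-21.8  -7.9  29.3]
[ 0.5904398  -0.12572513  0.03727795]
```

View pics/w_4.png

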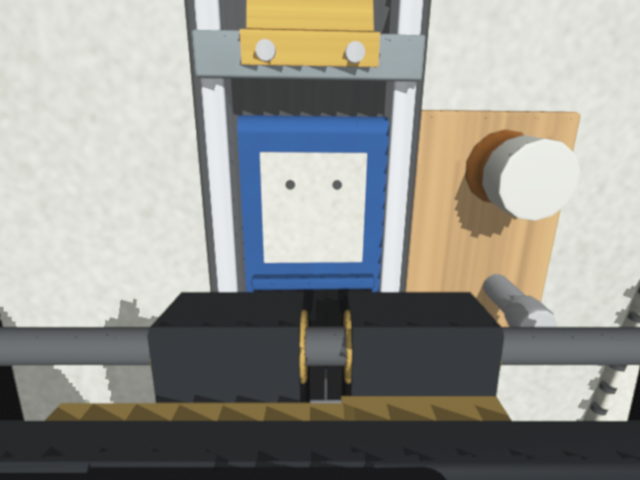

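Call:
apply_moves:
  steps:
    - {"x": -9,"y": 15,"z": -3.5,"spin": 0}
    - {"x": -9,"y": 15,"z": -3.5,"spin": 0}

```text
time_s: 5.35
position: [0.5846, -0.1076, 0.0375]
tcp_rot: [[0.946, 0.1, -0.309], [0.316, -0.074, 0.946], [0.072, -0.992, -0.101]]
force: [-0.0, -12.2, 11.3]
opening: 0.005
```

```bash
python3 look.py 5 w
```

```text
5.35 [ 0.58456567 -0.1076459   0.03746223] [ 0.10008834 -0.07351948 -0.99225864] [ -0.03588224 -12.18133356  11.31051195]
tip jig [-1.1 -7.7 29.5]
[ 0.58367692 -0.10571451  0.0374021 ]
```

View pics/w_5.png

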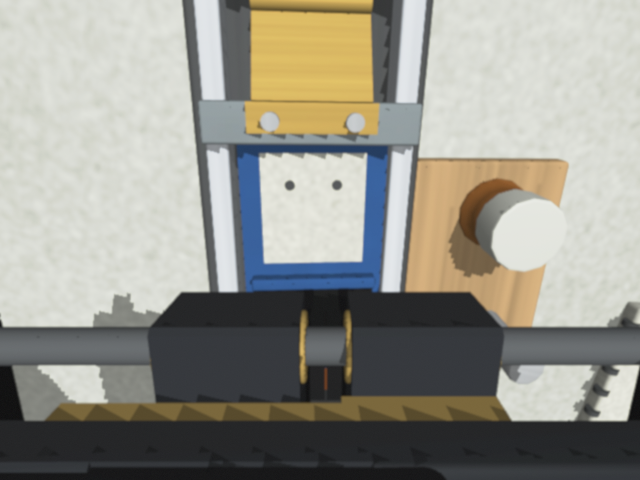

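View pics/s_5.png

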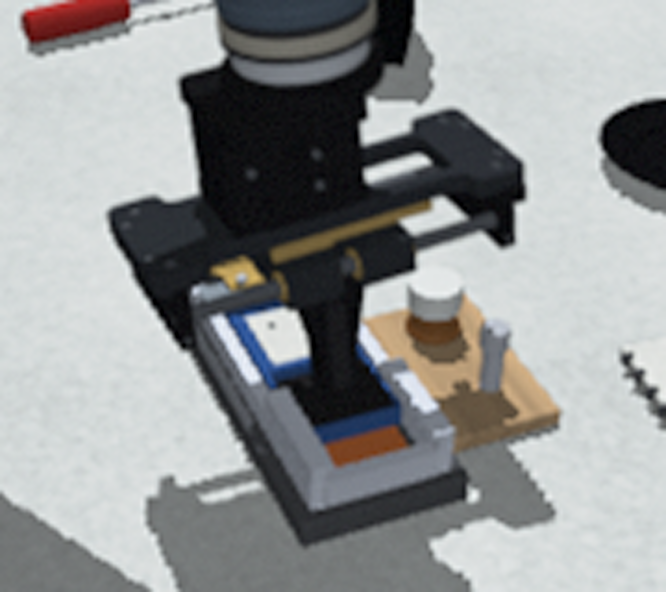

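Call:
apply_moves:
  steps:
    - {"x": -9,"y": 15,"z": -4,"spin": 0}
    - {"x": -9,"y": 15,"z": -4,"spin": 0}

```text
time_s: 5.65
position: [0.5785, -0.0884, 0.0376]
tcp_rot: [[0.942, 0.128, -0.311], [0.323, -0.092, 0.942], [0.092, -0.988, -0.128]]
force: [-3.2, -18.2, 16.8]
opening: 0.008
```

```bash
python3 look.py 6 w
```

```text
5.65 [ 0.57851496 -0.08844641  0.03761495] [ 0.12791537 -0.09164396 -0.98754192] [ -3.23764858 -18.19364335  16.80156588]
tip jig [18.8 -7.9 29.7]
[ 0.57772654 -0.08658996  0.03753395]
```

View pics/w_6.png

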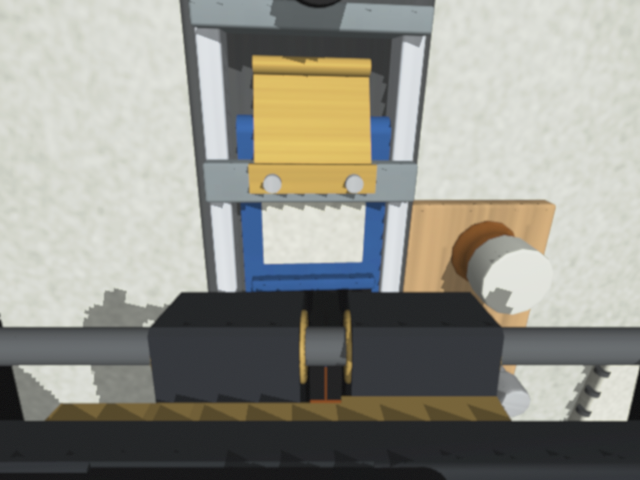

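View pics/s_6.png

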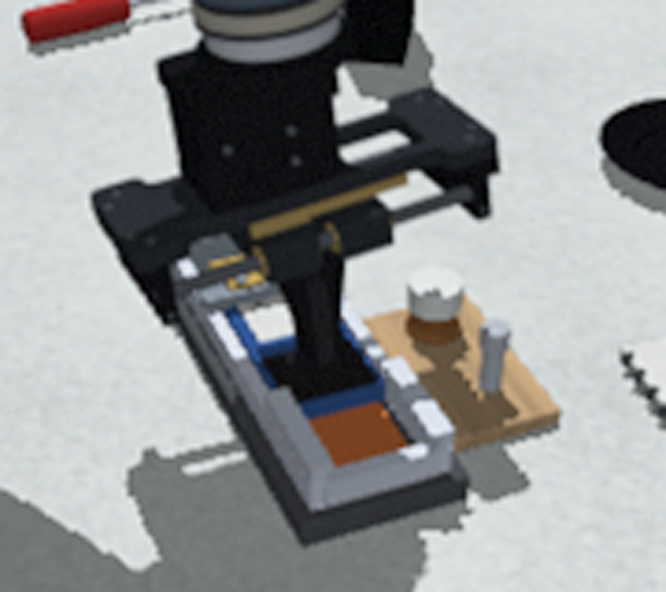

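Call:
apply_moves:
  steps:
    - {"x": -9,"y": 16,"z": -4,"spin": 0}
    - {"x": -9,"y": 16,"z": -4,"spin": 0}

```text
time_s: 5.95
position: [0.5723, -0.0686, 0.038]
tcp_rot: [[0.937, 0.154, -0.312], [0.33, -0.109, 0.938], [0.111, -0.982, -0.154]]
force: [-4.6, -32.3, 17.6]
opening: 0.004
```

```bash
python3 look.py 7 w
```

```text
5.95 [ 0.57225527 -0.06862912  0.03797893] [ 0.15445582 -0.10937751 -0.98192666] [ -4.61330441 -32.25637124  17.56344118]
tip jig [39.4 -8.  30.1]
[ 0.5716122  -0.06702372  0.03787224]
```

View pics/w_7.png

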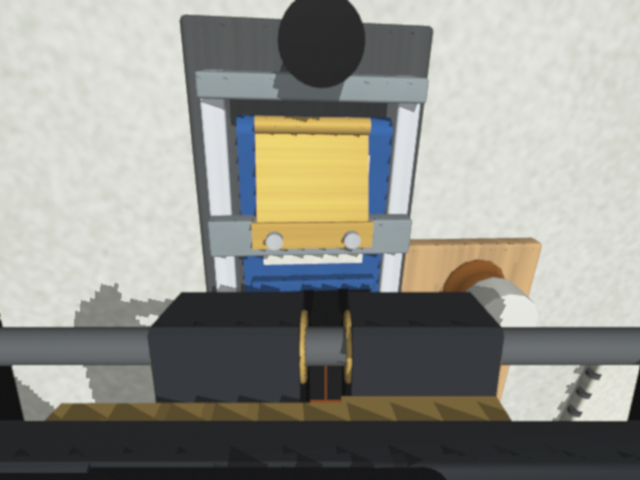

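View pics/s_7.png

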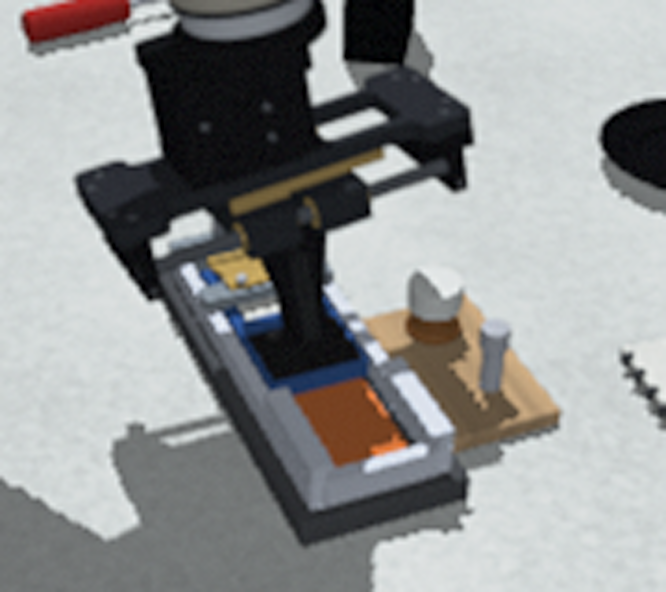

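Call:
apply_moves:
  steps:
    - {"x": -8,"y": 14,"z": -4,"spin": 0}

```text
time_s: 6.15
position: [0.5698, -0.0605, 0.0379]
tcp_rot: [[0.936, 0.166, -0.312], [0.332, -0.117, 0.936], [0.119, -0.979, -0.164]]
force: [0.8, -24.1, 10.9]
opening: 0.008
```

```bash
python3 look.py 8 w
```

```text
6.15 [ 0.56980709 -0.06050711  0.03790925] [ 0.16629227 -0.11657939 -0.97916093] [  0.77523612 -24.07207621  10.91752667]
tip jig [47.8 -8.2 30.1]
[ 0.56991808 -0.06023117  0.03786186]
```

View pics/w_8.png

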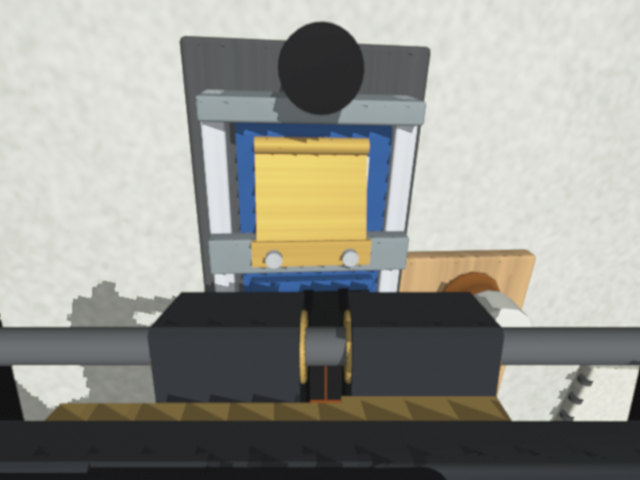

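View pics/s_8.png

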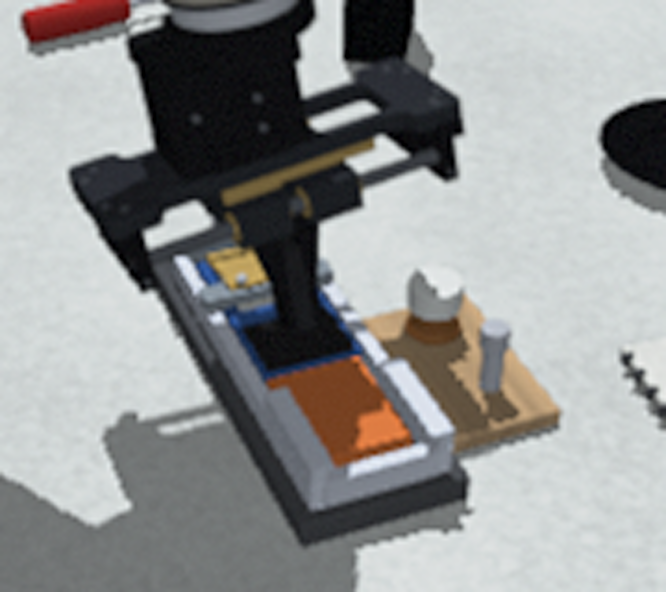

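Call:
apply_moves:
  steps:
    - {"x": -4,"y": 10,"z": -3,"spin": 0}
    - {"x": -4,"y": 10,"z": -3,"spin": 0}

```text
time_s: 6.45
position: [0.57, -0.0596, 0.0382]
tcp_rot: [[0.931, 0.18, -0.317], [0.343, -0.139, 0.929], [0.123, -0.974, -0.191]]
force: [-5.5, -45.0, 7.9]
opening: 0.004
```

```bash
python3 look.py 9 w
```

```text
6.45 [ 0.57004653 -0.0595614   0.03822137] [ 0.17972053 -0.1387915  -0.97387753] [ -5.5311228  -44.97202894   7.88309096]
tip jig [48.4 -8.8 30.4]
[ 0.56999245 -0.05959896  0.03817866]
```

View pics/w_9.png

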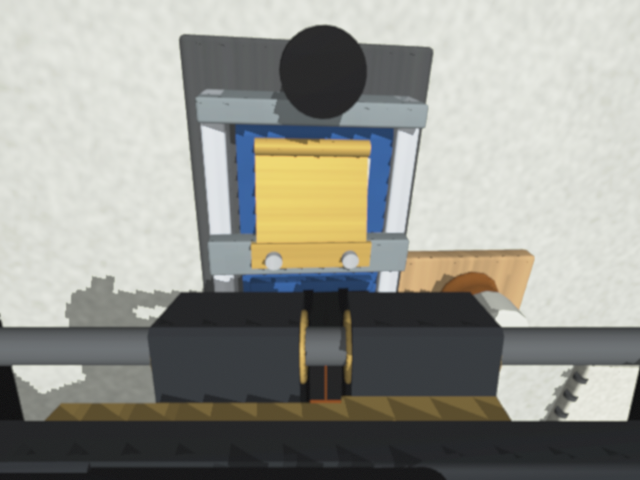

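View pics/s_9.png

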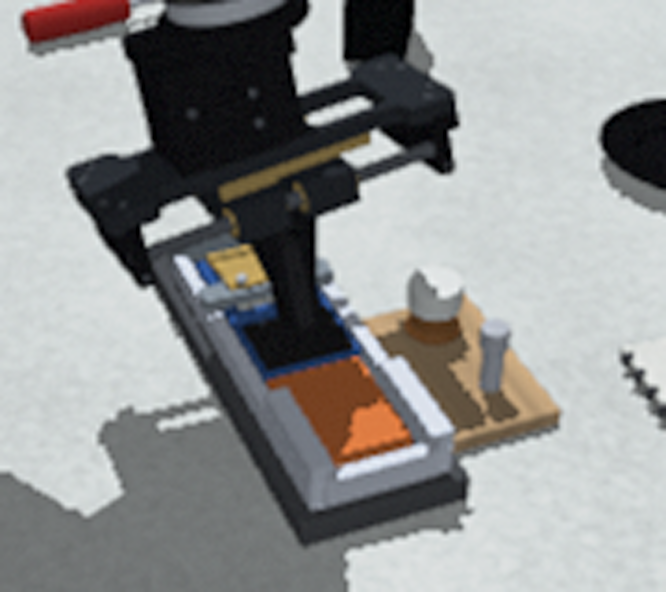

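Call:
apply_moves:
  steps:
    - {"x": 0,"y": 0,"z": 4,"spin": 0}
    - {"x": 0,"y": -1,"z": 8,"spin": 0}
    - {"x": 0,"y": -2,"z": 15,"spin": 0}
    - {"x": 2,"y": -4,"z": 30,"spin": 0}
    - {"x": 5,"y": -10,"z": 40,"spin": 0}
    - {"x": 5,"y": -20,"z": 40,"spin": 0}
    - {"x": 5,"y": -25,"z": 20,"spin": 0}
    - {"x": 0,"y": -20,"z": 0,"spin": 0}
    - {"x": 0,"y": 0,"z": 0,"spin": 0}

```text
time_s: 7.45
position: [0.5868, -0.1419, 0.2018]
tcp_rot: [[0.93, 0.18, -0.32], [0.345, -0.135, 0.929], [0.124, -0.974, -0.187]]
force: [-0.0, 0.8, -0.5]
opening: 0.009
```

```bash
python3 look.py 10 w
python3 - <<'E'
from rig import imaging
import cv2
im=imaging.capture('top')[:,:,::-1]; cv2.imwrite("pics/top10.png",im)
E
```

```text
7.45 [ 0.58676778 -0.14191671  0.20181564] [ 0.17970429 -0.13484735 -0.97443448] [-0.01780667  0.7503112  -0.51178645]
tip jig [-35.2   0.  194. ]
[ 0.58589492 -0.13992658  0.20072546]
```

View pics/w_10.png

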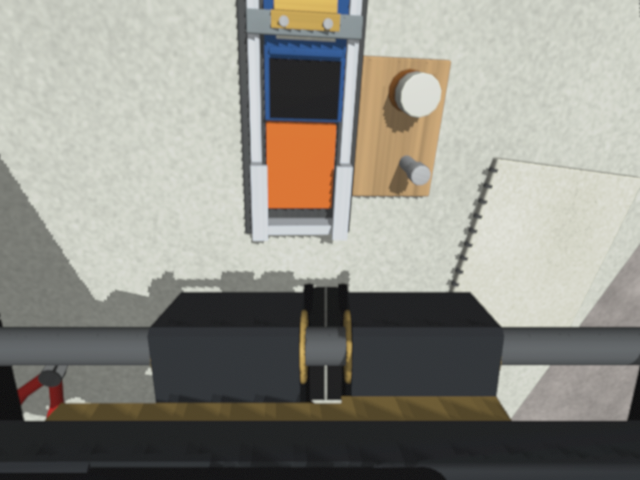

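View pics/s_10.png

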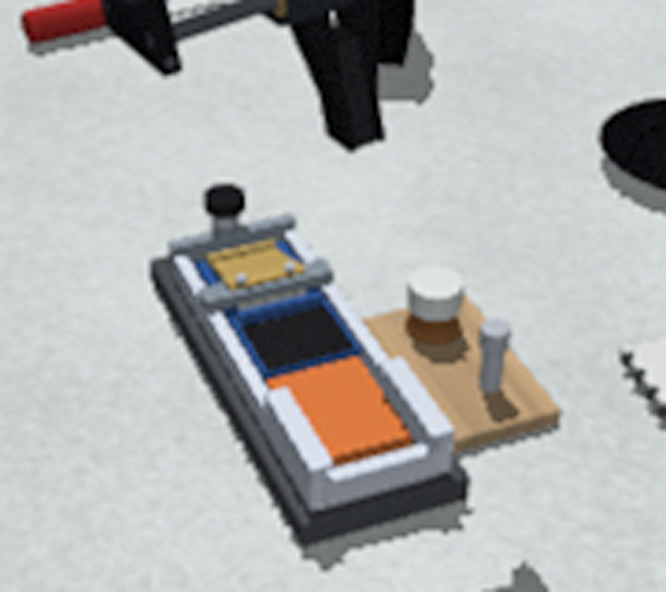

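Run:
```python
from rig import imaging
from h import *
import cv2
P=imaging.camera_params('wrist'); im=imaging.capture('wrist')[:,:,::-1]; T=imaging.camera_params('top')
P2=imaging.camera_params('wrist'); print(P['t'],P2['t'])
p=np.load('jig.npy')
cv2.imwrite('pics/w11z.png',cv2.resize(np.ascontiguousarray(im[0:250,230:380]),None,fx=2.4,fy=2.4,interpolation=cv2.INTER_CUBIC))
b=im.copy()
# predicted home features: refs (bridge rear edge 70 z39, wall -15 z43) and platform rear/front at up/down, carrier rear z28
for nm,x,z in (("bridge70",70,39),("wallstep",-15,43),("plat rear up",-54,26.5),("plat rear dn",-54,16.5),("plat front up",12,26.5),("plat front dn",12,16.5),("carr rear home",15,28),("carr rear -3",12,28),("pad front/ridge rear",58,28.5),("rear wall",-67,43)):
    print(nm,np.round([proj(P,j2w(p,(x/1e3,y/1e3,z/1e3))) for y in (-22,22)],1).tolist())
```

```text
[-0.52020411 -0.3314357   0.14415825] [-0.51984503 -0.33141344  0.14433382]
bridge70 [[339.3, 44.5], [271.9, 40.6]]
wallstep [[332.5, 172.2], [272.5, 171.2]]
plat rear up [[326.9, 213.0], [272.6, 212.8]]
plat rear dn [[325.4, 208.6], [272.5, 208.3]]
plat front up [[331.6, 130.6], [272.2, 128.8]]
plat front dn [[329.9, 128.1], [272.1, 126.3]]
carr rear home [[332.2, 126.9], [272.2, 125.0]]
carr rear -3 [[331.9, 131.0], [272.2, 129.2]]
pad front/ridge rear [[335.9, 63.6], [271.9, 60.3]]
rear wall [[328.6, 236.0], [272.8, 236.2]]
```

View pics/w11z.png

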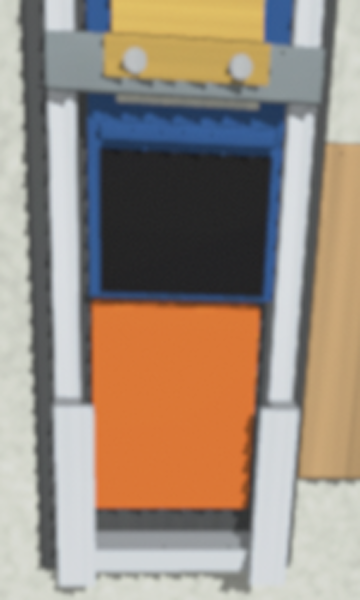

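Call:
apply_moves:
  steps:
    - {"x": -6,"y": 25,"z": 0,"spin": 0}
    - {"x": -6,"y": 25,"z": 0,"spin": 0}
    - {"x": -6,"y": 25,"z": 0,"spin": 0}
    - {"x": 0,"y": 0,"z": 0,"spin": 0}
    - {"x": 0,"y": 0,"z": 0,"spin": 0}

```text
time_s: 8.15
position: [0.5631, -0.0562, 0.1947]
tcp_rot: [[0.929, 0.166, -0.329], [0.352, -0.127, 0.927], [0.112, -0.978, -0.177]]
force: [0.2, 0.0, -0.8]
opening: 0.007
```

Run:
```python
from rig import imaging
from h import *
import cv2
P=imaging.camera_params('wrist'); im=imaging.capture('wrist')[:,:,::-1]
p=np.load('jig.npy')
cv2.imwrite('pics/w12.png',im)
cv2.imwrite('pics/w12z.png',cv2.resize(np.ascontiguousarray(im[20:200,220:400]),None,fx=3.3,fy=3.3,interpolation=cv2.INTER_CUBIC))
for nm,x,z in (("bridge70",70,39),("bridge84",84,39),("stop top edge",125,38),("nose 125",125,28),("nose 125 bot",125,16.5),("nose 122",122,28),("carr rear",15,28),("base end",148.6,16)):
    print(nm,np.round([proj(P,j2w(p,(x/1e3,y/1e3,z/1e3))) for y in (-22,22)],1).tolist())
```

```text
bridge70 [[329.6, 175.8], [269.4, 174.4]]
bridge84 [[330.8, 157.0], [269.4, 155.2]]
stop top edge [[334.3, 97.0], [269.3, 93.9]]
nose 125 [[332.5, 95.4], [269.4, 92.3]]
nose 125 bot [[330.5, 93.6], [269.6, 90.7]]
nose 122 [[332.2, 99.9], [269.4, 96.9]]
carr rear [[323.9, 237.3], [269.6, 237.1]]
base end [[332.4, 58.2], [269.5, 54.4]]
```

View pics/w12z.png

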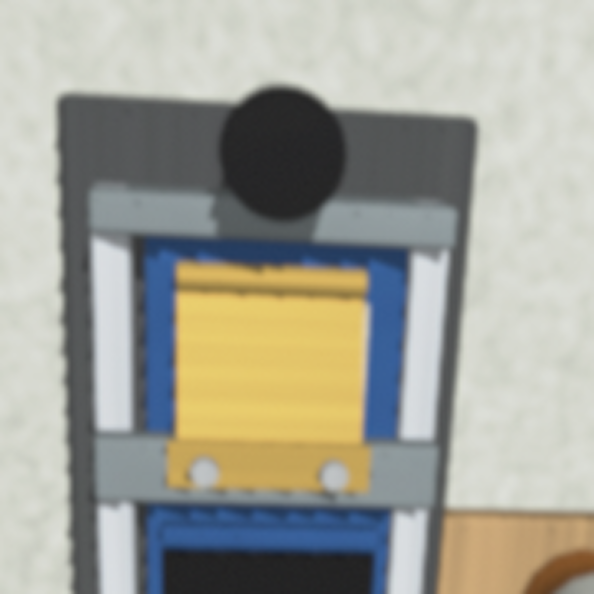

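```bash
python3 -c "
from rig import job,read_state
print(read_state()['force']); print(job.hand_in())"
```

```text
[-0.11464617  1.36213382  0.62198717]
the job is handed in; nothing more can be done
None
```

I loaded the carrier and handed the job in at about 8 s of the 48 s. It sits home against the end stop, under the lifted leaf spring. `hand_in` gives no verdict, so whether it passed isn't known.

With the fingers closed I pressed the thumb pad until the platform bottomed out; the press peaked at 51 N on the wrist. I then kept pressing at a measured 8 to 18 N while pushing the carrier under the bridge and leaf. At the stop it held still against about 45 N of push. I lifted straight up and moved the hand clear.

**Last checks:**
- **Carrier:** the wrist picture shows the nose flush with the end stop, with no gap, and the leaf lying on the carrier.
- **Platform:** its edge lines match the "up" height, not the "down" one. It shows bright orange behind the carrier.
- **Other things:** the pin and jar look unmoved by eye in the before and after pictures. I did not measure them or check the rest after the push.
- **Hand:** the wrist force reads about zero and nothing is touched.

**What disagreed or went off plan:**
- **Carrier's rear edge:** measured from its picture line, it came out about 1.4 mm short of home. That is within the calibration error and the 3 mm limit.
- **Hand tilt:** the hand tilted to about 13° during the push, because the moves can't correct tilt. It also drifted about 8 mm sideways, but I saw no sign of it touching the jig.
- **Press force:** it often read below the suggested 15 N, but the carrier never caught on the bridge.

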